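# Push a clay tile along a ledge until its end overhangs the drip tray

### The job

Get the clay tile ready for glazing its end edge: with the fingers, push it back square against the rail of the ledge while all of it is still on the ledge, then push it along the rail towards the drip tray until about a third of its length sticks out past that end of the ledge. Only push it, never pick it up or let it tip; leave it lying flat and still against the rail, and do not disturb the tray, the tool pot, the jar or the brush.

Things in the scene. Friction and masses are not known exactly. Their poses are not given: they have to be found in the camera images.
- ledge: Fixed plywood riser (ledge) on the table: 150 mm (its x) by 360 mm (its y), flat top 50 mm above the table. Its table-level underside centre is the origin. y runs along the ledge; both ends (y = -180 and +180 mm) are open. Along its far side (+x) runs a fixed darker wooden rail, 15 mm thick (x = 60 to 75 mm), standing 14 mm above the top, the full length. Position and yaw (up to about 17 degrees) vary; its x points away from the robot. It is firm: it does not give.
- tile: Loose unglazed red-brown clay tile lying flat on the ledge, 96 mm (its x) by 150 mm (its y, roughly along the ledge) by 8 mm thick, 170 to 340 g, slides with a force of a few N. Origin: centre of its underside; z up. It starts entirely on the ledge, near the middle, slightly askew and with a gap of roughly 11 to 23 mm between its middle part and the rail. Lying against the rail its origin is at ledge x = 12 mm. It would tip off the end with half of its length out.
- tray: Loose shallow open steel drip tray, 160 mm (its x, across the ledge's direction) by 120 mm by 22 mm high, standing on the table just beyond one end of the ledge (either end), its centre about 265 mm from the ledge's centre. Origin: centre of its underside. It marks the end to push towards; must stay where it is.
- toolpot: Loose white ceramic pot, 74 mm across, 76 mm high, with three tool handles standing out to about 120 mm height (one rigid piece), on the table beyond the other end of the ledge, about 265 mm from the ledge's centre. Origin: centre of its underside. Leave alone.
- jar: Loose small pale jar with a white lid, 52 mm across, 70 mm high, on the table behind the rail (farther from the robot). Origin: centre of its underside. Leave alone.
- brush: Loose flat brush with a wooden handle, about 190 mm long, its origin near its middle, lying on the table in front of the ledge (nearer the robot), roughly parallel to it, lower than 30 mm. Leave alone.
Things that resemble listed ones, but are neither listed nor needed, are in the scene too. There is more than one size of the tile; the one meant has the size given above.

How it is judged:
By the outcome, as a careful person would: the job done as asked, in the order asked, and still so for the second after the job is handed in, with the robot touching nothing.
It also fails if it takes over 53 s, if anything falls off the work surface, if the arm or the gripper's body presses on something with over 40 N, if the wrist force passes 120 N, or if a joint passes its speed limit or range.

### The arm

A 6-joint arm with a two-finger parallel gripper is mounted at the origin on the work surface. World frame = base frame: x ahead of the robot, y to its left, z up, the work surface at z = 0. Lengths are in mm, angles in rad, forces in N, time in s.
With the tool pointing down it reaches from about 400 to 925 mm from the base axis. Payload 12.5 kg.
Tool frame: the origin (TCP) lies at the very end of the fingers, on their centre line; the grasp point (between the pads) lies 19 mm behind it; z points along the fingers, y is the line along which they close (so a half turn about z gives the same grasp; the last joint's range is limited). The gripper opens to 95 mm and grips with 3 to 60 N. Pads are 20 mm wide; open, the fingers measure 119 mm over their backs; the gripper's body (75 mm by 180 mm) begins 59 mm behind the grasp point.
Start: joints at [-1.295, 0.491, 1.559, -0, 1.092, -0.106], TCP at [232.893, -580.006, 214.661] pointing down, gripper open.
Joint ranges: [-3.1, 3.1], [-0.84, 2.19], [0.05, 2.79], [-1.13, 4.28], [0.06, 2.93], [-2.69, 2.69]. Speed limits (rad/s): [2.22, 2.22, 2.79, 3.14, 3.14, 3.14].

### API

Orientations are given as [roll, pitch, yaw] about the fixed x, y, z axes, in that order (R = Rz(yaw) Ry(pitch) Rx(roll)).
In Python, from cell import state, imaging, env, spot_in, mark_of gives the robot as it stands. The module is installed in compiled form; this text tells all that it offers.
- The arm moves only by the tool step_arm, never from a script. Its argument "increments" is a list of rows, each an object with "slide": the shift along the tool's x, y, z in m, a list of three; "roll": the turn about the tool's z in rad. A call has 1 to 5 rows; each row is the pose to reach, as a shift and turn from the pose commanded when the call began, along the tool's axes at that moment; what a row does not reach only later rows make up. A row lasts 1/8 s, in which the tool goes at most 62.5 mm and 10.7 degrees, less where a joint would pass 70% of its speed; a pose out of reach is approached as far as the arm can. A call with a gripper value outside its range is refused whole. "fingers" is the opening, from 0 (shut) to 1 (fully open), set as the call begins (left out, the last holds). The fingers move at their own pace and stop on an object; the grip force is fixed at half the most. Time passes only in rows, so rows that repeat a pose let the fingers close. It gives the time, the measured TCP pose, the force, the opening and the grip force at its end, in the units of the state.
- state(): the state, without advancing time (a new reading comes with each control period).
- imaging.read_camera(name): name is "scene" or "top" or "wrist"; returns a dict with "color" (480x640x3 uint8, red, green, blue), "z_map" (480x640 float32, mm along the optical axis (not along the pixel's ray), 0 where there is no reading), "intrinsics" (3x3 intrinsics, pixels), "distortion" ([k1, k2, p1, p2, k3] as OpenCV has them; the pictures are not rectified), "camera_from_world" (4x4, takes a point from world to camera coordinates). Camera axes: x right, y up, looking along -z (the intrinsics and any distortion apply to the point x, -y, -z); pixel columns grow to the right and rows downward; lengths in mm; the calibration is good to about 2 mm. A picture is of the moment at which its call begins.
- env.job_done(): hands the job in; it is judged then, once.
Trained networks look in the newest picture that a camera, given by its name, has taken for a name from the list of things; names that differ only in an ending like _2 or _b are one class to them, and where a whole thing is asked for, a point or a joint stands for the part that bears it (a point fixed in the world has none). Each returns a list of dicts, best first, with "confidence" (0 to 1); they miss things now and then, are a little off and sometimes report something else, mostly with a low value. They report only what shows in the picture. A call takes as long as a camera call. They do not tell look-alikes from the thing itself.
- spot_in(camera, target): "bbox" ([left, top, right, bottom] in pixels, round what is visible of it).
- mark_of(camera, target): "uv" ([column, row] in pixels: a listed point, or the origin of a listed thing).
The state is a dict: "t": time; "joints": joint angles; "qvel": joint speeds; "tau": joint torques, N m; "eef_pos": TCP position; "tcp_rot": TCP orientation; "ft_force": force on the tool from outside, world axes, zero at the start; "moment": the same for the moment, N m; "opening": opening from 0.0 (shut) to 1.0 (fully open); "grip_force": force on a finger pad.
Only numpy, scipy, OpenCV 4.12 (cv2) and the standard library are available. Lean on these libraries where they do the work, as an engineer would, in place of code of your own. Each camera call takes 0.05 s, during which the arm holds its last target. There are 200 camera calls.

## Working session

There is one attempt and no reset: what is moved stays moved. The work goes in short steps, Python scripts to look and compute and a tool call to move; the robot and the scene stay as the last step left them, time stands still between calls to the robot, and variables do not carry over. Pictures are saved under pics/ and viewed, at most 10 in all, crops included, and the job is handed in when it is done.

Besides the shell and the picture viewer there is one more tool, called after "Call:" by a JSON object that holds its "fn" and its "kwargs". step_arm: Moves the arm, as the interface text tells. Its arguments: {"type":"object","properties":{"increments":{"type":"array"},"fingers":{"type":"number"}},"required":["increments"]}

```bash
mkdir -p pics; cat > h.py <<'E'
import numpy as np, cv2
from cell import state, imaging, env, spot_in, mark_of
def cam(n): return imaging.read_camera(n)
def save(c,name): cv2.imwrite('pics/'+name,c['color'][:,:,::-1])
def world(c,uv,z=None):
    """pixels -> world; plane z (mm) if given, else depth"""
    uv=np.asarray(uv,float).reshape(-1,2)
    n=cv2.undistortPoints(uv.reshape(-1,1,2),np.array(c['intrinsics'],float),np.array(c['distortion'],float)).reshape(-1,2)
    d=np.c_[n[:,0],-n[:,1],-np.ones(len(n))]
    T=np.linalg.inv(c['camera_from_world']); D=d@T[:3,:3].T; o=T[:3,3]
    if z is None:
        i=np.round(uv).astype(int); s=c['z_map'][np.clip(i[:,1],0,479),np.clip(i[:,0],0,639)]
    else: s=(z-o[2])/D[:,2]
    return o+D*s[:,None]
E
python3 - <<'E'
from h import *
for n in ('scene','top'):
    c=cam(n); save(c,n+'0.png')
    for t in ('ledge','tile','tray','toolpot','jar','brush'):
        print(n,t,[(np.round(m['uv']).tolist(),round(m['confidence'],2),world(c,m['uv']).round().tolist()) for m in mark_of(n,t)[:3]])
s=state();print(s)
E
```

```text
scene ledge [([295.0, 210.0], 0.6, [[553.0, 25.0, 58.0]])]
scene tile [([296.0, 195.0], 0.93, [[530.0, 48.0, 58.0]]), ([411.0, 339.0], 0.79, [[832.0, 27.0, 6.0]]), ([406.0, 228.0], 0.6, [[685.0, 172.0, 8.0]])]
scene tray [([243.0, 170.0], 0.7, [[387.0, 30.0, 14.0]]), ([190.0, 319.0], 0.56, [[578.0, -213.0, 3.0]])]
scene toolpot [([381.0, 134.0], 0.59, [[506.0, 287.0, 32.0]])]
scene jar [([340.0, 264.0], 0.86, [[673.0, 21.0, 36.0]])]
scene brush [([243.0, 169.0], 0.79, [[390.0, 30.0, 19.0]]), ([297.0, 205.0], 0.72, [[549.0, 35.0, 59.0]])]
top ledge []
top tile [([240.0, 186.0], 0.68, [[686.0, 180.0, 5.0]]), ([307.0, 278.0], 0.63, [[523.0, 61.0, 57.0]]), ([323.0, 105.0], 0.55, [[830.0, 30.0, 10.0]])]
top tray [([460.0, 245.0], 0.93, [[576.0, -209.0, 5.0]])]
top toolpot [([166.0, 302.0], 0.85, [[487.0, 293.0, 76.0]])]
top jar [([317.0, 199.0], 0.94, [[652.0, 42.0, 70.0]])]
top brush [([324.0, 362.0], 0.93, [[377.0, 35.0, 23.0]])]
{'t': 0.7, 'joints': array([-1.29461160e+00,  4.90895192e-01,  1.55892229e+00,  1.61870029e-05,
        1.09170149e+00, -1.05606680e-01]), 'qvel': array([ 5.08653632e-04, -7.72497449e-04, -1.48198779e-03, -1.56829869e-05,
       -1.26376315e-04, -1.53032576e-04]), 'tau': array([-3.41299921e-03, -6.12345743e+01, -2.58398974e+01,  6.92165201e-02,
        4.44713817e-02,  6.97567316e-05]), 'eef_pos': array([ 232.88725881, -579.99687561,  214.656244  ]), 'tcp_rot': array([ 3.14151787e+00, -6.51813618e-06,  3.81783943e-01]), 'ft_force': array([ 1.06133936,  0.40455839, -0.35556349]), 'moment': array([0.03603672, 0.00481647, 0.03995742]), 'grip_force': 0.0, 'opening': 1.0018140014157824}
```

View pics/top0.png

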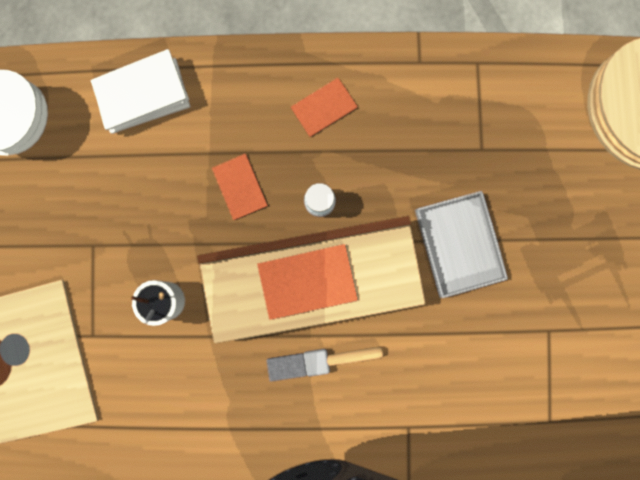

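View pics/scene0.png

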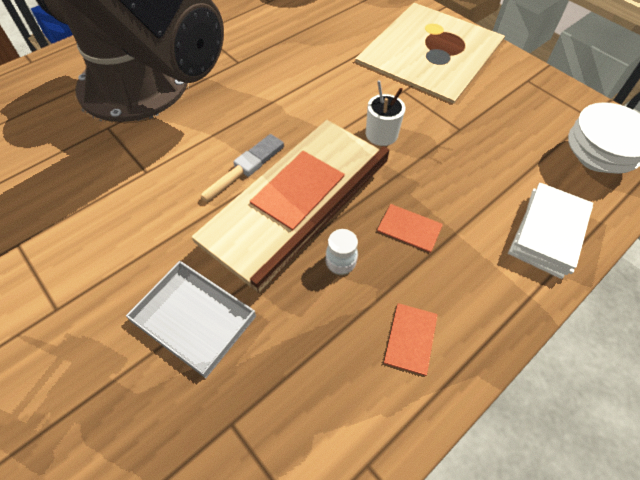

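The top view shows the tile on the ledge at about (307,282), with the rail on the far side. The tray is at the right end (460,245), which is the −y end, and the pot is at the left end (157,302). The two tiles on the table, at (240,186) and (323,107), are the look-alikes. Next I'll measure the geometry.

```bash
cat >> h.py <<'E'
def rect(P):
    (cx,cy),(w,h),a=cv2.minAreaRect(P[:,:2].astype(np.float32)); b=cv2.boxPoints(((cx,cy),(w,h),a))
    e=[b[1]-b[0],b[2]-b[1]]; L=max(e,key=np.linalg.norm); L=L if L[1]>0 else -L
    return np.array([cx,cy]),sorted((w,h)),np.arctan2(-L[0],L[1])   # yaw of frame with long side = y
def tilepx(c,ymin=None):
    v,u=np.mgrid[0:480,0:640]; uv=np.c_[u.ravel(),v.ravel()]
    W=world(c,uv); hsv=cv2.cvtColor(c['color'],cv2.COLOR_RGB2HSV).reshape(-1,3)
    red=((hsv[:,0]<11)|(hsv[:,0]>174))&(hsv[:,1]>140)&(hsv[:,2]>120)
    return uv,W,red
def tile(c):
    uv,W,red=tilepx(c)
    m=(red&(abs(W[:,2]-58)<9)).reshape(480,640).astype(np.uint8)
    n,l,st,_=cv2.connectedComponentsWithStats(m); k=1+st[1:,4].argmax()
    return rect(world(c,uv[(l==k).ravel()],58))
E
python3 - <<'E'
from h import *
c=cam('top'); uv,W,red=tilepx(c)
near=(abs(W[:,0]-550)<150)&(abs(W[:,1]-45)<250)
m=(near&(abs(W[:,2]-54)<14)).reshape(480,640).astype(np.uint8)
n,l,st,_=cv2.connectedComponentsWithStats(m); k=1+st[1:,4].argmax()
P=W[(l==k).ravel()]; print('ledge all',rect(P),np.percentile(P[:,2],[5,50,95]))
print('tile',tile(c))
cor=[[200,262],[215,342],[425,305],[411,226]]
print(world(c,cor,50).round(1))
cs=cam('scene'); print('tile scene',tile(cs))
for t in ('tray','jar','toolpot','brush'): print(t,spot_in('top',t)[0])
E
```

```text
ledge all (array([519.98754883,  54.14952087]), [150.84693908691406, 360.4600524902344], np.float32(0.17257497)) [47.43903368 51.14826167 63.73409139]
tile (array([516.88995361,  61.15493774]), [94.8625717163086, 148.35845947265625], np.float32(0.21116345))
[[ 551.4  241.4   50. ]
 [ 417.1  216.6   50. ]
 [ 474.8 -135.7   50. ]
 [ 607.6 -114.9   50. ]]
tile scene (array([519.39642334,  60.39990234]), [96.06246185302734, 150.55287170410156], np.float32(0.209809))
tray {'bbox': [418.0, 188.6, 507.5, 298.4], 'confidence': 0.66}
jar {'bbox': [304.7, 183.0, 337.4, 217.1], 'confidence': 0.83}
toolpot {'bbox': [128.3, 281.2, 182.5, 325.5], 'confidence': 0.96}
brush {'bbox': [265.2, 349.6, 382.5, 384.6], 'confidence': 0.97}
```

```bash
cat >> h.py <<'E'
O=np.array([520.,54.1]); Y=0.1726
R2=np.array([[np.cos(Y),-np.sin(Y)],[np.sin(Y),np.cos(Y)]])
def led(p): return (np.asarray(p)[:2]-O)@R2
def go(x,y,z,yaw=0):
    s=state(); p=s['eef_pos']; a=s['tcp_rot'][2]; w=O+R2@[x,y]-p[:2]; c,sn=np.cos(a),np.sin(a)
    r=(a-(Y+yaw)+np.pi)%(2*np.pi)-np.pi
    print('at ledge',led(p).round(1),'z',p[2].round(1),'yaw',round(a-Y,4),'t',s['t'],'F',s['ft_force'].round(1))
    print('slide m',np.round(np.array([c*w[0]+sn*w[1],sn*w[0]-c*w[1],p[2]-z])/1000,4),'roll',round(r,4))
E
python3 -c "
from h import *
go(-85,6.5,214)"
```

```text
at ledge [-391.7 -575.4] z 214.7 yaw 0.2092 t 1.0 F [ 0.5 -0.9 -0.6]
slide m [ 0.4209 -0.5055  0.0007] roll 0.2092
```

Call:
{"fn": "step_arm", "kwargs": {"increments": [{"slide": [0.421, -0.5055, 0], "roll": 0.209}, {"slide": [0.421, -0.5055, 0], "roll": 0.209}, {"slide": [0.421, -0.5055, 0], "roll": 0.209}, {"slide": [0.421, -0.5055, 0], "roll": 0.209}, {"slide": [0.421, -0.5055, 0], "roll": 0.209}], "fingers": 1.0}}

```text
t: 1.62
eef_pos: [329.3, -280.9, 214.8]
tcp_rot: [3.141, -0.0, 0.172]
ft_force: [1.2, -1.2, 0.2]
opening: 0.997
grip_force: 0.0
```

```bash
python3 -c "
from h import *
go(-85,6.5,150)"
```

```text
at ledge [-245.4 -297.3] z 214.8 yaw -0.0004 t 1.625 F [ 1.2 -1.2  0.2]
slide m [ 0.1603 -0.3038  0.0648] roll -0.0004
```

Call:
{"fn": "step_arm", "kwargs": {"increments": [{"slide": [0.16, -0.304, 0.065]}, {"slide": [0.16, -0.304, 0.065]}, {"slide": [0.16, -0.304, 0.065]}, {"slide": [0.16, -0.304, 0.065]}, {"slide": [0.16, -0.304, 0.065]}]}}

```text
invalid input at $.increments[0]: expected keys slide, roll
```

```bash
python3 -c "
from h import *
go(-85,6.5,100)"
```

```text
at ledge [-245.4 -297.3] z 214.8 yaw -0.0004 t 1.625 F [ 1.2 -1.2  0.2]
slide m [ 0.1603 -0.3038  0.1148] roll -0.0004
```

Call:
{"fn": "step_arm", "kwargs": {"increments": [{"slide": [0.16, -0.304, 0.065], "roll": 0}, {"slide": [0.16, -0.304, 0.065], "roll": 0}, {"slide": [0.16, -0.304, 0.065], "roll": 0}, {"slide": [0.16, -0.304, 0.065], "roll": 0}, {"slide": [0.16, -0.304, 0.065], "roll": 0}]}}

```text
t: 2.25
eef_pos: [423.8, 11.6, 156.5]
tcp_rot: [3.141, -0.001, 0.173]
ft_force: [0.6, -0.6, -0.6]
opening: 1.0
grip_force: 0.0
```

Call:
{"fn": "step_arm", "kwargs": {"increments": [{"slide": [0, 0, 0], "roll": 0}]}}

```text
t: 2.38
eef_pos: [423.4, 13.1, 155.9]
tcp_rot: [-3.141, 0.001, 0.179]
ft_force: [0.6, -0.6, -0.2]
opening: 1.001
grip_force: 0.0
```

```bash
python3 -c "
from h import *
go(-85,6.5,90)
c=cam('wrist'); save(c,'w1.png'); uv,W,red=tilepx(c)
t=tile(c); print(t, led(t[0]), t[2]-Y)
t=tile(cam('scene')); print(t, led(t[0]), t[2]-Y)
"
```

```text
at ledge [-102.2  -23.8] z 155.9 yaw 0.0066 t 2.375 F [ 0.6 -0.6 -0.2]
slide m [ 0.0174 -0.0302  0.0659] roll 0.0066
(array([517.96746826,  62.22074127]), [94.67626953125, 148.19483947753906], np.float32(0.20765325)) [-0.60764051  8.34915547] 0.035053253
(array([520.08319092,  59.94793701]), [95.02848052978516, 149.48341369628906], np.float32(0.20431626)) [1.08630465 5.74675824] 0.031716257
```

View pics/w1.png

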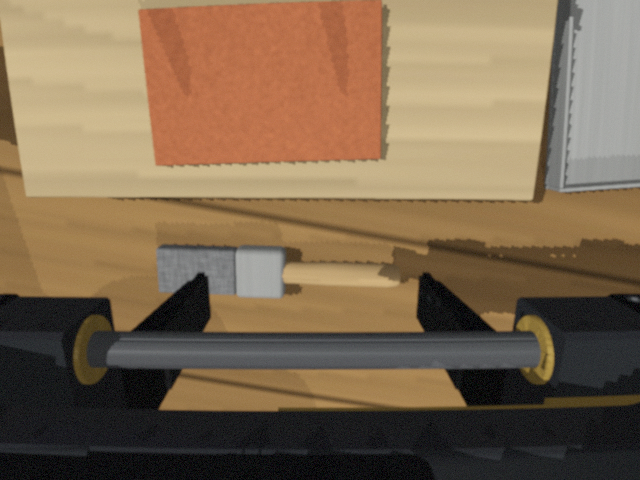

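The wrist view agrees: tile at columns 145–385 down to row 165, ledge front edge at about row 197, and the brush in front at rows 245–295. I'll go down in front of the tile.

Call:
{"fn": "step_arm", "kwargs": {"increments": [{"slide": [0.0174, -0.03, 0.05], "roll": 0.0066}, {"slide": [0.0174, -0.03, 0.09], "roll": 0.0066}, {"slide": [0.0174, -0.03, 0.1025], "roll": 0.0066}, {"slide": [0.0174, -0.03, 0.1025], "roll": 0.0066}, {"slide": [0.0174, -0.03, 0.1025], "roll": 0.0066}]}}

```text
t: 3.1
eef_pos: [435.8, 41.4, 55.2]
tcp_rot: [3.141, -0.002, 0.165]
ft_force: [-0.6, 0.7, -0.6]
opening: 1.004
grip_force: 0.0
```

```bash
python3 -c "
from h import *
go(-62,6.5,53)"
```

```text
at ledge [-85.1   2. ] z 55.2 yaw -0.0076 t 3.1 F [-0.6  0.7 -0.6]
slide m [ 0.0231 -0.0047  0.0022] roll -0.0076
```

Call:
{"fn": "step_arm", "kwargs": {"increments": [{"slide": [0.003, -0.004, 0.002], "roll": -0.007}, {"slide": [0.008, -0.004, 0.002], "roll": -0.007}, {"slide": [0.013, -0.004, 0.002], "roll": -0.007}, {"slide": [0.018, -0.004, 0.002], "roll": -0.007}, {"slide": [0.018, -0.004, 0.002], "roll": -0.007}]}}

```text
t: 3.72
eef_pos: [452.6, 49.1, 52.0]
tcp_rot: [3.141, -0.0, 0.173]
ft_force: [-0.1, -1.0, 0.1]
opening: 1.002
grip_force: 0.0
```

```bash
python3 -c "
from h import *
go(-52,6.5,53)"
```

```text
at ledge [-67.2   6.7] z 52.0 yaw 0.0008 t 3.725 F [-0.1 -1.   0.1]
slide m [ 0.0152  0.0002 -0.001 ] roll 0.0008
```

Call:
{"fn": "step_arm", "kwargs": {"increments": [{"slide": [0.003, 0, -0.001], "roll": 0}, {"slide": [0.006, 0, -0.001], "roll": 0}, {"slide": [0.009, 0, -0.001], "roll": 0}, {"slide": [0.012, 0, -0.001], "roll": 0}, {"slide": [0.015, 0, -0.001], "roll": 0}]}}

```text
t: 4.35
eef_pos: [467.2, 51.6, 53.0]
tcp_rot: [3.142, -0.0, 0.173]
ft_force: [-1.4, 0.1, 0.8]
opening: 1.0
grip_force: 1.0
```

Call:
{"fn": "step_arm", "kwargs": {"increments": [{"slide": [0.001, 0, 0], "roll": 0}, {"slide": [0.002, 0, 0], "roll": 0}, {"slide": [0.003, 0, 0], "roll": 0}, {"slide": [0.003, 0, 0], "roll": 0}]}}

```text
t: 4.85
eef_pos: [470.2, 52.2, 53.0]
tcp_rot: [3.141, -0.0, 0.173]
ft_force: [-1.0, -0.6, -1.1]
opening: 0.999
grip_force: 0.6
```

```bash
python3 -c "
from h import *
go(-46,6.5,53)
t=tile(cam('scene')); print(t, led(t[0]), t[2]-Y)
c=cam('wrist'); save(c,'w2.png')
"
```

```text
at ledge [-49.4   6.6] z 53.0 yaw 0.0006 t 4.85 F [-1.  -0.6 -1.1]
slide m [ 0.0034  0.0001 -0.    ] roll 0.0006
(array([535.50811768,  59.0306778 ]), [109.72058868408203, 155.02996826171875], np.float32(0.17841353)) [16.12450705  2.19398489] 0.005813524
```

View pics/w2.png

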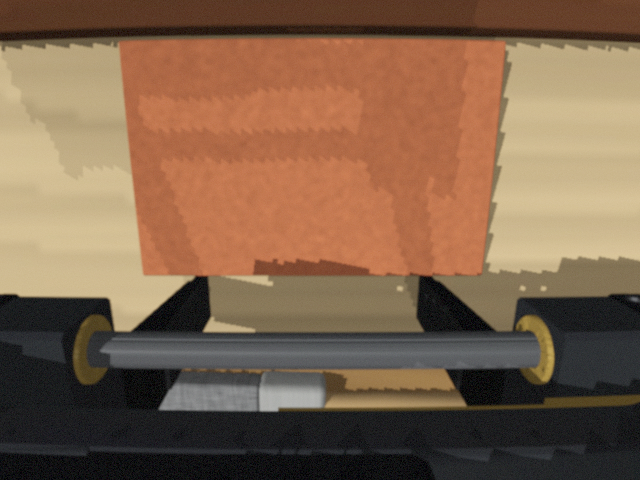

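The tile's far edge (row 40) is almost at the rail (row 35) and the tile looks square. A few more mm, watching the force.

Call:
{"fn": "step_arm", "kwargs": {"increments": [{"slide": [0.001, 0, 0], "roll": 0}, {"slide": [0.002, 0, 0], "roll": 0}, {"slide": [0.003, 0, 0], "roll": 0}, {"slide": [0.003, 0, 0], "roll": 0}]}}

```text
t: 5.45
eef_pos: [472.9, 52.7, 53.0]
tcp_rot: [3.142, 0.0, 0.173]
ft_force: [-2.5, -0.6, 0.2]
opening: 1.001
grip_force: 1.3
```

Call:
{"fn": "step_arm", "kwargs": {"increments": [{"slide": [0.001, 0, 0], "roll": 0}, {"slide": [0.001, 0, 0], "roll": 0}]}}

```text
t: 5.7
eef_pos: [473.1, 52.8, 53.0]
tcp_rot: [-3.141, 0.002, 0.173]
ft_force: [-7.2, -1.7, 3.7]
opening: 1.001
grip_force: 3.3
```

```bash
python3 -c "
from h import *
go(-46,6.5,53);print(state()['moment'])"
```

```text
at ledge [-46.5   6.8] z 53.0 yaw 0.0005 t 5.7 F [-7.2 -1.7  3.7]
slide m [ 0.0005  0.0003 -0.    ] roll 0.0005
[-0.34929578  1.19826676 -0.09614571]
```

Call:
{"fn": "step_arm", "kwargs": {"increments": [{"slide": [0.001, 0, 0], "roll": 0}, {"slide": [0.0015, 0, 0], "roll": 0}, {"slide": [0.0015, 0, 0], "roll": 0}]}}

```text
t: 6.08
eef_pos: [473.2, 52.9, 52.9]
tcp_rot: [-3.141, 0.005, 0.173]
ft_force: [-12.7, -5.0, 8.5]
opening: 0.997
grip_force: 6.2
```

```bash
python3 -c "
from h import *
go(-46,6.5,53);print(state()['moment'])"
```

```text
at ledge [-46.4   6.9] z 52.9 yaw 0.0006 t 6.075 F [-12.7  -5.    8.5]
slide m [ 0.0004  0.0004 -0.0001] roll 0.0006
[-0.90870201  2.12417242 -0.1019489 ]
```

Firm contact at ledge x = −46.4, right where I predicted, so the tile is square on the rail. Backing off, lifting, then turning to push from the +y end.

Call:
{"fn": "step_arm", "kwargs": {"increments": [{"slide": [-0.004, 0, 0], "roll": 0}, {"slide": [-0.02, 0, 0], "roll": 0}, {"slide": [-0.02, 0, -0.06], "roll": 0}, {"slide": [-0.02, 0, -0.09], "roll": 0}, {"slide": [-0.02, 0, -0.09], "roll": 0}]}}

```text
t: 6.7
eef_pos: [457.2, 49.7, 145.0]
tcp_rot: [3.14, -0.006, 0.173]
ft_force: [0.3, -0.7, -1.3]
opening: 1.001
grip_force: 0.0
```

```bash
python3 -c "
from h import *
go(11,120,143,-np.pi/2); print(state()['joints'])
c=cam('wrist'); save(c,'w3.png')
for n in ('scene','top','wrist'):
    t=tile(cam(n)); print(n,t, led(t[0]), t[2]-Y)
"
```

```text
at ledge [-62.6   6.4] z 145.0 yaw 0.0006 t 6.7 F [ 0.3 -0.7 -1.3]
slide m [ 0.0737 -0.1135  0.002 ] roll 1.5714
[-3.55545636e-02  3.56026382e-01  2.03438635e+00 -2.20290264e-05
  7.45184858e-01  1.36202346e+00]
scene (array([534.61462402,  61.78939056]), [96.70519256591797, 150.93804931640625], np.float32(0.16825953)) [15.7180825   5.06515994] -0.00434047
top (array([534.91833496,  62.92092896]), [103.31965637207031, 149.15513610839844], np.float32(0.18175095)) [16.21161603  6.12772481] 0.009150952
wrist (array([532.14788818,  63.46570587]), [95.18109893798828, 148.83143615722656], np.float32(0.17325833)) [13.57589609  7.14021562] 0.0006583333
```

View pics/w3.png

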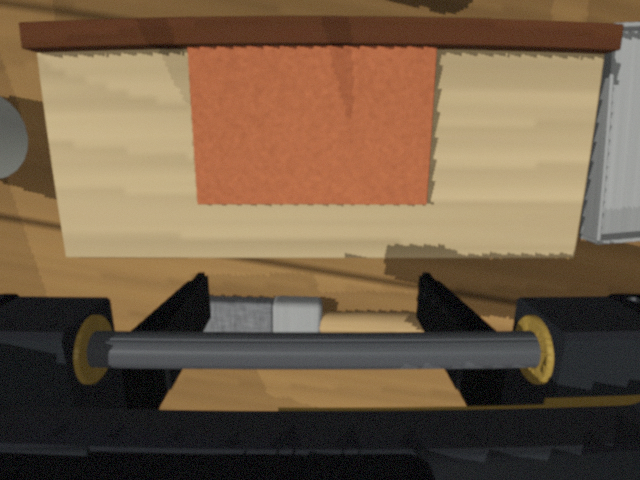

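The tile lies flush along the rail: its far edge at row 47 meets the rail over columns 190–437. Joint 6 only has range for a yaw of +90°, so I'll turn by −1.571.

Call:
{"fn": "step_arm", "kwargs": {"increments": [{"slide": [0.0737, -0.1135, 0], "roll": -1.571}, {"slide": [0.0737, -0.1135, 0], "roll": -1.571}, {"slide": [0.0737, -0.1135, 0], "roll": -1.571}, {"slide": [0.0737, -0.1135, 0], "roll": -1.571}, {"slide": [0.0737, -0.1135, 0], "roll": -1.571}], "fingers": 0.4}}

```text
t: 7.52
eef_pos: [508.4, 174.4, 141.5]
tcp_rot: [-3.14, 0.001, 1.118]
ft_force: [-0.9, 0.0, -0.8]
opening: 0.533
grip_force: 0.0
```

```bash
python3 -c "
from h import *
go(11,120,120,np.pi/2)"
```

```text
at ledge [  9.2 120.5] z 141.5 yaw 0.9449 t 7.525 F [-0.9  0.  -0.8]
slide m [0.0006 0.0018 0.0215] roll -0.6259
```

Call:
{"fn": "step_arm", "kwargs": {"increments": [{"slide": [0, 0.0, 0.02], "roll": -0.626}, {"slide": [0, 0.0, 0.02], "roll": -0.626}, {"slide": [0, 0.0, 0.02], "roll": -0.626}, {"slide": [0, 0.0, 0.02], "roll": -0.626}, {"slide": [0, 0.0, 0.02], "roll": -0.626}]}}

```text
t: 8.15
eef_pos: [508.5, 174.1, 121.9]
tcp_rot: [-3.14, 0.0, 1.736]
ft_force: [-0.3, -0.1, -0.1]
opening: 0.4
grip_force: 0.0
```

```bash
python3 -c "
from h import *
go(11,112,53,np.pi/2)"
```

```text
at ledge [  9.3 120.2] z 121.9 yaw 1.5635 t 8.15 F [-0.3 -0.1 -0.1]
slide m [-0.0082  0.0018  0.0689] roll -0.0073
```

Call:
{"fn": "step_arm", "kwargs": {"increments": [{"slide": [0, 0.001, 0.045], "roll": -0.005}, {"slide": [0, 0.001, 0.06], "roll": -0.005}, {"slide": [-0.004, 0.001, 0.069], "roll": -0.005}, {"slide": [-0.008, 0.001, 0.069], "roll": -0.005}, {"slide": [-0.008, 0.001, 0.069], "roll": -0.005}]}}

```text
t: 8.78
eef_pos: [511.5, 166.2, 54.8]
tcp_rot: [3.14, 0.0, 1.741]
ft_force: [0.6, 0.0, -0.4]
opening: 0.398
grip_force: 0.0
```

```bash
python3 -c "
from h import *
go(11,-60,53,np.pi/2)
c=cam('wrist')"
```

```text
at ledge [ 10.9 111.8] z 54.8 yaw 1.5684 t 8.775 F [ 0.6  0.  -0.4]
slide m [-0.1718  0.0005  0.0018] roll -0.0024
```

Call:
{"fn": "step_arm", "kwargs": {"increments": [{"slide": [-0.006, 0, 0.001], "roll": -0.002}, {"slide": [-0.012, 0, 0.001], "roll": -0.002}, {"slide": [-0.017, 0, 0.001], "roll": -0.002}, {"slide": [-0.022, 0, 0.001], "roll": -0.002}, {"slide": [-0.027, 0, 0.001], "roll": -0.002}]}}

```text
t: 9.45
eef_pos: [515.7, 139.7, 53.1]
tcp_rot: [3.141, -0.0, 1.744]
ft_force: [-0.9, 4.1, 1.5]
opening: 0.401
grip_force: 1.7
```

Call:
{"fn": "step_arm", "kwargs": {"increments": [{"slide": [-0.006, 0, 0], "roll": 0}, {"slide": [-0.012, 0, 0], "roll": 0}, {"slide": [-0.018, 0, 0], "roll": 0}, {"slide": [-0.024, 0, 0], "roll": 0}, {"slide": [-0.03, 0, 0], "roll": 0}]}}

```text
t: 10.07
eef_pos: [520.9, 109.9, 53.0]
tcp_rot: [3.142, 0.0, 1.744]
ft_force: [-0.4, 4.0, 2.3]
opening: 0.396
grip_force: 2.2
```

```bash
python3 -c "
from h import *
go(11,-60,53,np.pi/2)
for n in ('top','scene'):
    c=cam(n); t=tile(c); print(n,t, led(t[0]), t[2]-Y)
save(c,'s4.png')"
```

```text
at ledge [10.4 54.8] z 53.0 yaw 1.5711 t 10.075 F [-0.4  4.   2.3]
slide m [-0.1148  0.0005  0.    ] roll 0.0003
top (array([547.02557373,   0.76550293]), [100.40853118896484, 104.44803619384766], np.float32(-1.3988327)) [ 17.46412033 -57.18351785] -1.5714327
scene (array([549.73016357,  -8.27935791]), [105.692138671875, 218.7259979248047], np.float32(0.17112002)) [ 18.57512095 -66.55848407] -0.0014799833
```

View pics/s4.png

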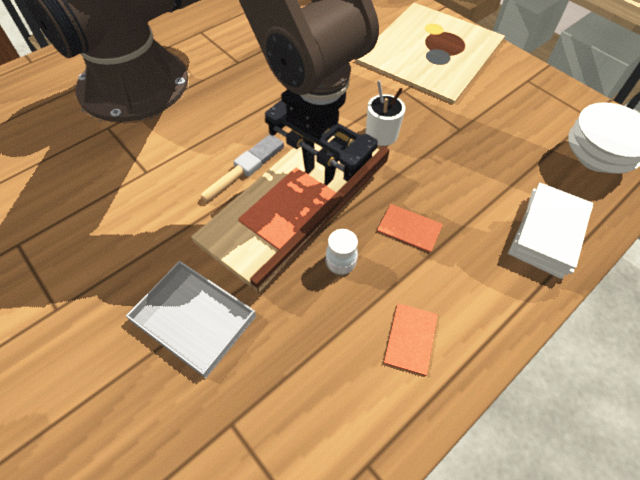

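The scene view shows the tile (about 295,207) sliding along the rail with everything else untouched. I'll keep pushing.

Call:
{"fn": "step_arm", "kwargs": {"increments": [{"slide": [-0.006, 0, 0], "roll": 0}, {"slide": [-0.012, 0, 0], "roll": 0}, {"slide": [-0.018, 0, 0], "roll": 0}, {"slide": [-0.024, 0, 0], "roll": 0}, {"slide": [-0.03, 0, 0], "roll": 0}]}}

```text
t: 10.8
eef_pos: [526.0, 80.3, 53.0]
tcp_rot: [-3.141, 0.0, 1.744]
ft_force: [-0.8, 1.5, -1.0]
opening: 0.398
grip_force: 1.2
```

Call:
{"fn": "step_arm", "kwargs": {"increments": [{"slide": [-0.006, 0, 0], "roll": 0}, {"slide": [-0.012, 0, 0], "roll": 0}, {"slide": [-0.018, 0, 0], "roll": 0}, {"slide": [-0.024, 0, 0], "roll": 0}, {"slide": [-0.03, 0, 0], "roll": 0}]}}

```text
t: 11.42
eef_pos: [531.2, 50.8, 53.0]
tcp_rot: [-3.142, 0.0, 1.744]
ft_force: [-0.5, 1.9, -0.6]
opening: 0.399
grip_force: 0.9
```

Call:
{"fn": "step_arm", "kwargs": {"increments": [{"slide": [-0.006, 0, 0], "roll": 0}, {"slide": [-0.012, 0, 0], "roll": 0}, {"slide": [-0.018, 0, 0], "roll": 0}, {"slide": [-0.024, 0, 0], "roll": 0}, {"slide": [-0.03, 0, 0], "roll": 0}]}}

```text
t: 12.05
eef_pos: [536.3, 21.2, 53.0]
tcp_rot: [-3.142, 0.0, 1.744]
ft_force: [-1.7, 2.1, -0.7]
opening: 0.403
grip_force: 0.9
```

Call:
{"fn": "step_arm", "kwargs": {"increments": [{"slide": [-0.006, 0, 0], "roll": 0}, {"slide": [-0.012, 0, 0], "roll": 0}, {"slide": [-0.018, 0, 0], "roll": 0}, {"slide": [-0.022, 0, 0], "roll": 0}, {"slide": [-0.024, 0, 0], "roll": 0}]}}

```text
t: 12.68
eef_pos: [540.4, -2.3, 53.0]
tcp_rot: [-3.142, 0.0, 1.743]
ft_force: [-1.6, 2.3, -0.3]
opening: 0.397
grip_force: 1.2
```

```bash
python3 -c "
from h import *
go(11,-69.6,53,np.pi/2)
c=cam('top'); save(c,'t5.png')
i=c['color'][150:390,180:540,::-1]; cv2.imwrite('pics/t5.png',cv2.resize(i,None,fx=2,fy=2))
"
```

```text
at ledge [ 10.4 -59. ] z 53.0 yaw 1.5709 t 12.675 F [-1.6  2.3 -0.3]
slide m [-0.0106  0.0006  0.    ] roll 0.0001
```

View pics/t5.png

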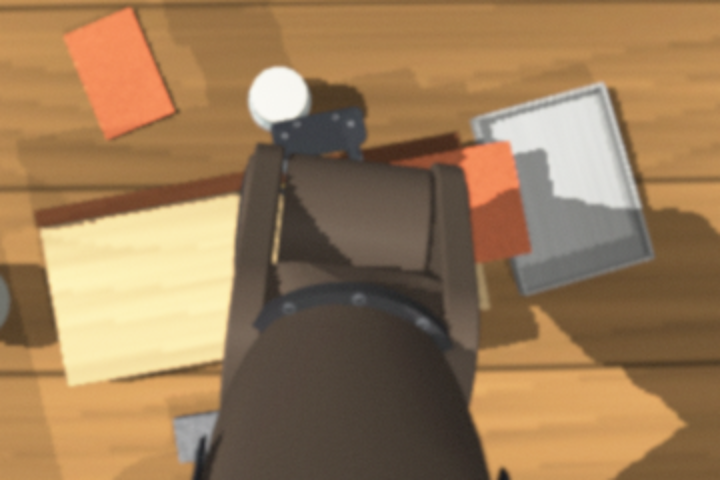

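The top crop shows the tile's end overhanging (columns 470–530) and lying along the rail. The gripper body overlaps the jar (280,98) only in plan; it clears it by about 60 mm in height. 10.5 mm left to push.

Call:
{"fn": "step_arm", "kwargs": {"increments": [{"slide": [-0.003, 0, 0], "roll": 0}, {"slide": [-0.006, 0, 0], "roll": 0}, {"slide": [-0.009, 0, 0], "roll": 0}, {"slide": [-0.0105, 0, 0], "roll": 0}, {"slide": [-0.0105, 0, 0], "roll": 0}]}}

```text
t: 13.35
eef_pos: [542.4, -12.6, 53.1]
tcp_rot: [3.141, 0.0, 1.744]
ft_force: [0.0, -0.2, 0.4]
opening: 0.399
grip_force: 0.3
```

Call:
{"fn": "step_arm", "kwargs": {"increments": [{"slide": [0.003, 0, 0], "roll": 0}, {"slide": [0.02, 0, 0], "roll": 0}, {"slide": [0.02, 0, -0.05], "roll": 0}, {"slide": [0.02, 0, -0.1], "roll": 0}, {"slide": [0.02, 0, -0.15], "roll": 0}]}}

```text
t: 13.98
eef_pos: [538.4, 8.4, 204.6]
tcp_rot: [3.142, 0.0, 1.744]
ft_force: [0.2, -0.3, -0.4]
opening: 0.399
grip_force: 0.0
```

Call:
{"fn": "step_arm", "kwargs": {"increments": [{"slide": [0.06, -0.06, -0.04], "roll": 0}, {"slide": [0.12, -0.06, -0.04], "roll": 0}, {"slide": [0.18, -0.06, -0.04], "roll": 0}, {"slide": [0.24, -0.06, -0.04], "roll": 0}, {"slide": [0.24, -0.06, -0.04], "roll": 0}]}}

```text
t: 14.6
eef_pos: [436.8, 236.9, 243.2]
tcp_rot: [3.141, -0.0, 1.748]
ft_force: [0.1, 0.2, -0.2]
opening: 0.397
grip_force: 0.0
```

```bash
python3 -c "
from h import *
go(11,-69.6,53,np.pi/2)
for n in ('top','scene'):
    c=cam(n); t=tile(c); print(n,t, led(t[0]), t[2]-Y)
    if n=='top': i=c['color'][150:390,180:540,::-1]; cv2.imwrite('pics/t6.png',cv2.resize(i,None,fx=2,fy=2))
    for o in ('tray','jar','toolpot','brush'): print(o,[(np.round(m['uv']),round(m['confidence'],2)) for m in mark_of(n,o)[:2]])
"
```

```text
at ledge [-50.6 194.4] z 243.2 yaw 1.5752 t 14.6 F [ 0.1  0.2 -0.2]
slide m [-0.2642  0.0604  0.1902] roll 0.0044
top (array([561.26055908, -98.15921021]), [99.5217514038086, 149.1619415283203], np.float32(0.1580063)) [  14.49784095 -157.08314179] -0.014593706
tray [(array([457., 244.]), 0.89)]
jar [(array([319., 198.]), 0.79)]
toolpot [(array([165., 300.]), 0.68)]
brush []
scene (array([559.88867188, -98.83932495]), [96.7804946899414, 149.37828063964844], np.float32(0.17167877)) [  13.02953202 -157.5175373 ] -0.0009212345
tray [(array([192., 317.]), 0.96), (array([298., 206.]), 0.15)]
jar [(array([341., 265.]), 0.71)]
toolpot [(array([379., 135.]), 0.64)]
brush []
```

View pics/t6.png

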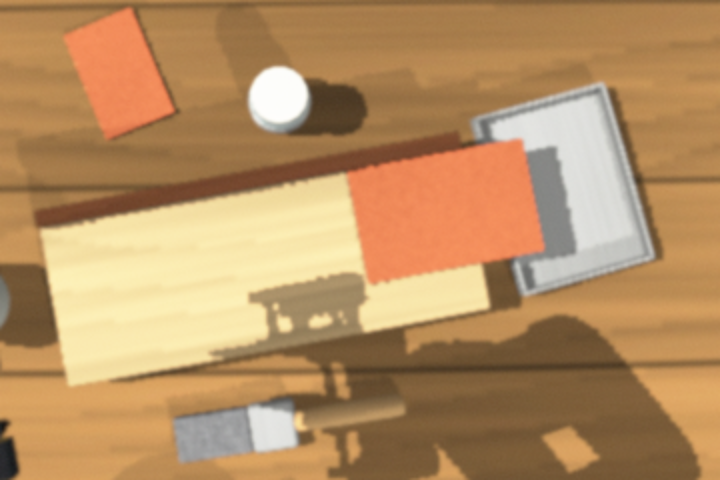

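About 52 mm of the tile sticks out (its end at column 535, ledge end near 480), and the other things are where they were. The estimates leave a possible 1–2 mm gap to the rail, so I'll check from close by at yaw 0 before handing in.

Call:
{"fn": "step_arm", "kwargs": {"increments": [{"slide": [-0.342, -0.03, 0.05], "roll": 1.575}, {"slide": [-0.342, -0.03, 0.05], "roll": 1.575}, {"slide": [-0.342, -0.03, 0.05], "roll": 1.575}, {"slide": [-0.342, -0.03, 0.05], "roll": 1.575}, {"slide": [-0.342, -0.03, 0.05], "roll": 1.575}]}}

```text
t: 15.72
eef_pos: [464.6, -77.2, 197.9]
tcp_rot: [3.141, -0.0, 0.799]
ft_force: [0.9, -0.1, -1.1]
opening: 0.4
grip_force: 0.0
```

```bash
python3 -c "
from h import *
go(-75,-148,150,0);print(state()['joints'][5])"
```

```text
at ledge [ -77.1 -119.8] z 197.9 yaw 0.6266 t 15.725 F [ 0.9 -0.1 -1.1]
slide m [-0.0148  0.0241  0.0479] roll 0.6266
0.46667173473232315
```

Call:
{"fn": "step_arm", "kwargs": {"increments": [{"slide": [-0.015, 0.024, 0.048], "roll": 0.627}, {"slide": [-0.015, 0.024, 0.048], "roll": 0.627}, {"slide": [-0.015, 0.024, 0.048], "roll": 0.627}, {"slide": [-0.015, 0.024, 0.048], "roll": 0.627}, {"slide": [-0.015, 0.024, 0.048], "roll": 0.627}]}}

```text
t: 16.35
eef_pos: [471.6, -102.5, 150.0]
tcp_rot: [3.141, -0.0, 0.179]
ft_force: [0.2, 0.8, 0.8]
opening: 0.398
grip_force: 0.0
```

Call:
{"fn": "step_arm", "kwargs": {"increments": [{"slide": [0, 0, 0], "roll": 0}, {"slide": [0, 0, 0], "roll": 0}]}}

```text
t: 16.6
eef_pos: [471.7, -102.2, 150.0]
tcp_rot: [3.141, -0.0, 0.18]
ft_force: [-0.6, 0.5, -0.7]
opening: 0.401
grip_force: 0.0
```

```bash
python3 -c "
from h import *
go(-80,-148,53,0)
c=cam('wrist'); t=tile(c); print(t, led(t[0]), t[2]-Y)
i=c['color'][0:300,:,::-1]; cv2.imwrite('pics/w7.png',cv2.resize(i,(800,375),interpolation=cv2.INTER_CUBIC))
"
```

```text
at ledge [ -74.4 -145.6] z 150.0 yaw 0.0074 t 16.6 F [-0.6  0.5 -0.7]
slide m [-0.0056  0.0023  0.097 ] roll 0.0074
(array([560.13061523, -97.34658051]), [95.89817810058594, 148.34765625], np.float32(0.17057697)) [  13.52425082 -156.08852509] -0.0020230263
```

View pics/w7.png

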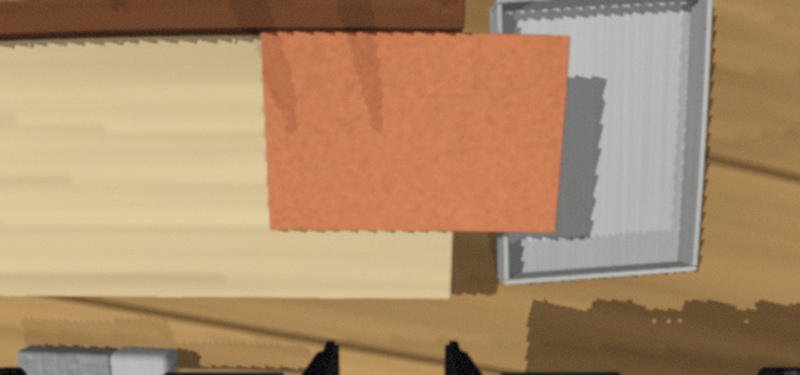

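In the wrist view the tile's far edge (row 33) meets the rail all along. It measures ledge x = 13.5, the same as when it was pressed flush (13.6), and yaw is within 0.002 rad. The overhang is about 51 mm, so no touch-up is needed and I'm handing in.

```bash
python3 -c "
from cell import env
print(env.job_done())"
```

```text
the job is handed in; nothing more can be done
None
```

The job is handed in: the tile lies flat and square against the rail with about 51 mm (a third) of its length past the tray end, and the tray, tool pot, jar and brush were not touched.

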